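# Zero the dial of a focusing stage at its lower stop

### The job

Zero the focusing stage: turn its black bar knob clockwise (seen from above) until the stage is fully down and the drive comes up against its internal stop, which nothing marks, so feel for it. Then, leaving the drive at the stop, turn the steel bezel of the dial, either way round, until its red zero mark stands under the black pointer. Do not disturb the bottle, dish or cell counter beside the unit.

Things in the scene. Friction and masses are not known exactly. Their poses are not given: they have to be found in the camera images.
- unit: Focusing stage unit, a white box 220 (x) by 270 (y) mm, flat top 50 mm above the bench, fixed at a varying place and yaw. Origin: centre of its underside; x points from the knob-and-dial edge to the stage, z up. Knob axis at (-45, 70) mm, dial axis at (-45, -70) mm; the stage plate lies over the +x half.
- knob_grip (a point): Drive knob: black bar 44 long, 14 thick, 62 to 98 mm above the bench, on a 44 mm disc (top at 62 mm). The point is on its vertical axis at 85 mm, a good TCP height to grip the bar across; x along the bar, y across; turns with the knob. White line on top: the -x half. The stop lies 1.1 to 2.8 rad clockwise of the start, different each time; friction 0.08 N m; it stays where left.
- stage_top (a point): Centre of the top face of the stage plate (dark steel, 80 by 170 by 8 mm, carrying a glass slide), 66 to 72 mm above the bench. Clockwise turning of the knob lowers it by 2 mm per radian and turns the dial's pointer clockwise by the knob's own angle.
- dial_centre (a point): On the dial's vertical axis, 70 mm above the bench, fixed to the unit. The bezel is a steel ring of 60 mm outside diameter from 52 to 76 mm above the bench; the white face inside turns with it. Grip it across its diameter from above, any yaw, TCP at 74 mm. It turns without limit both ways, friction 0.05 N m, and stays where left.
- zero_mark (a point): The red zero mark on the dial's face (with a red patch on the bezel rim outside it), 22 mm from the dial's axis, 70 mm above the bench; turns with the bezel.
- pointer_tip (a point): Point on the black pointer 22 mm from the dial's axis, 70 mm above the bench, at the pointer's tip. The short thick tail is on the other side of the axis. The pointer follows the drive knob, not the bezel; its angle against the knob differs each time.
- bottle: Bystander: closed amber bottle, 52 mm diameter, 110 mm high, blue cap; origin at the centre of its underside.
- dish: Bystander: whitish translucent culture dish with its lid on, 63 mm diameter, 16 mm high; origin at the centre of its underside.
- counter: Bystander: grey cell counter with white keys, 60 by 100 mm, 40 mm high; origin at the centre of its underside.

How it is judged:
By the outcome, as a careful person would: the job done as asked, in the order asked, and still so for the second after the job is handed in, with the robot touching nothing.
It also fails if it takes over 61 s, if anything falls off the work surface, if the arm or the gripper's body presses on something with over 40 N, if the wrist force passes 120 N, or if a joint passes its speed limit or range.

### The arm

A 6-joint arm with a two-finger parallel gripper is mounted at the origin on the work surface. World frame = base frame: x ahead of the robot, y to its left, z up, the work surface at z = 0. Lengths are in m, angles in degrees, forces in N, time in s.
With the tool pointing down it reaches from about 0.4 to 0.825 m from the base axis. Payload 7 kg.
Tool frame: the origin (TCP) lies between the finger pads, 19 mm behind the fingertips; this is the grasp point; z points along the fingers, y is the line along which they close (so a half turn about z gives the same grasp; the last joint's range is limited). The gripper opens to 88 mm and grips with 3 to 60 N. Pads are 19 mm wide; open, the fingers measure 130 mm over their backs; the gripper's body (78 mm by 193 mm) begins 47 mm behind the grasp point.
Start: joints at [16.507, 20.546, 0.682, 0, -70.136, -16.507], TCP at [0.675, -0, 0.245] pointing down, gripper open.
Joint ranges: [-176.03, 176.03], [-82.01, 121.73], [-58.28, 71.71], [-173.87, 95.51], [-174.79, -0.11], [-173.66, 173.66]. Speed limits (degrees/s): [136.94, 136.94, 172.46, 180, 180, 180].

### API

Orientations are given as [roll, pitch, yaw] about the fixed x, y, z axes, in that order (R = Rz(yaw) Ry(pitch) Rx(roll)).
In Python, from plant import r, vision gives the robot as it stands.
- The arm moves only by the shell command python3 -m pendant 'ROWS' [FORCE]. ROWS is JSON, a list that holds one entry, the list of rows, each a list of 7 numbers: the shift along the tool's x, y, z scaled (see below), then the turn, a rotation vector about the tool's x, y, z scaled (see below), then the opening, from -1 (shut) to 1 (fully open). In form: [[[x, y, z, wx, wy, wz, fingers], ...]]. A call has exactly 8 rows; each row shifts and turns the commanded pose from where the row before left it, along the tool's axes as they then stand; what a row does not reach is not made up. The controller multiplies each number of a shift by 20 mm and each number of a turn by 4 degrees. A row lasts 1/10 s, in which the tool goes at most 50 mm and 8.59 degrees, less where a joint would pass 70% of its speed; a pose out of reach is approached as far as the arm can. A call with a number of a shift or a turn outside -1 to 1 is refused whole. A call with a gripper value outside its range is refused whole. The fingers move at their own pace and stop on an object; FORCE is the grip in N (left out, the last holds). Time passes only in rows, so rows that do not move let the fingers close, or fill a call up. It gives the time, the measured TCP pose, the force, the opening and the grip force at its end, in the units of the state.
- r.get_state(): the state, without advancing time (a new reading comes with each control period).
- vision.capture(name): name is "scene" or "side" or "wrist"; returns a dict with "frame" (400x640x3 uint8, blue, green, red), "depth" (400x640 float32, m along the optical axis (not along the pixel's ray), 0 where there is no reading), "camera_matrix" (3x3 intrinsics, pixels), "extrinsics" (4x4, takes a point from world to camera coordinates); the wrist camera has in their place "hand_eye" (4x4, takes a point from camera to tool coordinates, whose origin is the TCP and whose axes are the flange's). Camera axes: x right, y up, looking along -z (the intrinsics and any distortion apply to the point x, -y, -z); pixel columns grow to the right and rows downward; lengths in m; the calibration is good to about 2 mm. A picture is of the moment at which its call begins: read the wrist's pose just before it.
- r.close_job(): hands the job in; it is judged then, once.
The state is a dict: "time_s": time; "joints": joint angles; "qd": joint speeds; "joint_torque": joint torques, N m; "tcp_pos": TCP position; "eef_rot": TCP orientation; "contact_force": force on the tool from outside, world axes, zero at the start; "moment": the same for the moment, N m; "gripper_width": finger opening in m; "gripper_force": force on a finger pad.
Only numpy, scipy, OpenCV 4.12 (cv2) and the standard library are available. Lean on these libraries where they do the work, as an engineer would, in place of code of your own. Each camera call takes 0.05 s, during which the arm holds its last target. There are 200 camera calls.

## Working session

There is one attempt and no reset: what is moved stays moved. The work goes in short steps, Python scripts to look and compute and a shell command to move; the robot and the scene stay as the last step left them, time stands still between calls to the robot, and variables do not carry over. Pictures are saved under pics/ and viewed, at most 10 in all, crops included, and the job is handed in when it is done.

```bash
ls; mkdir -p pics; python3 - <<'E'
from plant import r, vision
import cv2,numpy as np,pickle
s=r.get_state();print(s)
d={}
for n in("scene","wrist"):
    c=vision.capture(n);d[n]=c;cv2.imwrite(f"pics/{n}0.png",c["frame"])
    print(n,c["camera_matrix"],c.get("extrinsics",c.get("hand_eye")),[k for k in c])
d['s']=s
pickle.dump(d,open("d0.pkl","wb"))
E
```

```text
pics
{'time_s': 0.0, 'joints': array([ 1.65073753e+01,  2.05927323e+01,  6.33653737e-01, -2.14628249e-02,
       -7.01353680e+01, -1.65055111e+01]), 'qd': array([-0.07557413,  0.06662384,  0.03589918,  0.06638451,  0.05787588,
        0.08318318]), 'joint_torque': array([-8.00930356e-04, -5.82726967e+01,  2.93058443e+01,  6.99745238e+00,
        6.93249181e-03, -2.06530804e-04]), 'tcp_pos': array([ 6.74539950e-01, -1.09256648e-05,  2.44402883e-01]), 'eef_rot': array([ 1.79903713e+02, -7.49095617e-03, -9.00054392e+01]), 'contact_force': array([ 0.20412227, -0.86402838,  0.20361961]), 'moment': array([-0.01543382, -0.00234759,  0.00917552]), 'gripper_force': 0.0, 'gripper_width': 0.08731069484263337}
scene [[513.04152846   0.         319.82336835]
 [  0.         513.04152846 196.52602125]
 [  0.           0.           1.        ]] [[-0.17798302  0.98375306 -0.02349394  0.09471729]
 [-0.51643583 -0.07305867  0.85320365  0.22158762]
 [ 0.83762526  0.16398888  0.52104853 -1.71580031]
 [ 0.          0.          0.          1.        ]] ['frame', 'depth', 'camera_matrix', 'extrinsics']
wrist [[331.06218105   0.         319.17791092]
 [  0.         331.06218105 197.29267974]
 [  0.           0.           1.        ]] [[-2.57720838e-04  9.65573011e-01  2.60132070e-01  6.98428948e-02]
 [ 9.99999929e-01  3.20437110e-04 -1.98686020e-04  1.11331179e-04]
 [-2.75201827e-04  2.60132000e-01 -9.65573025e-01 -1.39710832e-01]
 [ 0.00000000e+00  0.00000000e+00  0.00000000e+00  1.00000000e+00]] ['frame', 'depth', 'camera_matrix', 'hand_eye']
```

View pics/scene0.png

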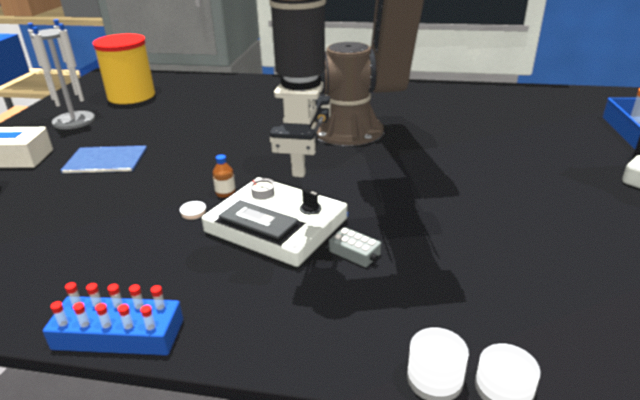

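View pics/wrist0.png

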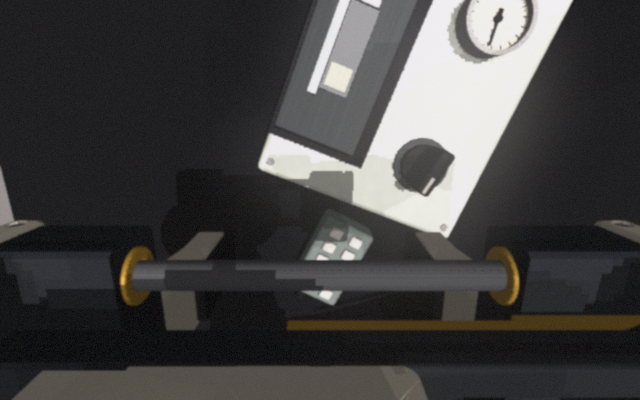

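The wrist view shows the knob at about (423,167), with its white line toward (430,186). The dial centre is at about (497,20), with the pointer's thin end toward (490,45). The scene view shows the bottle and dish beyond the dial and the counter beside the knob end.

```bash
cat > h.py <<'E'
import numpy as np,cv2,pickle
from scipy.spatial.transform import Rotation as Ro
def T(s):
    M=np.eye(4);M[:3,:3]=Ro.from_euler('xyz',s['eef_rot'],degrees=True).as_matrix();M[:3,3]=s['tcp_pos'];return M
def camT(c,s=None):
    return T(s)@c['hand_eye'] if 'hand_eye' in c else np.linalg.inv(c['extrinsics'])
def px2w(c,s,u,v,z):
    K=c['camera_matrix'];M=camT(c,s)
    d=M[:3,:3]@np.array([(u-K[0,2])/K[0,0],-(v-K[1,2])/K[1,1],-1]);o=M[:3,3]
    return o+d*(z-o[2])/d[2]
def w2px(c,s,p):
    K=c['camera_matrix'];q=np.linalg.inv(camT(c,s))@np.append(p,1)
    return np.array([K[0,2]+K[0,0]*q[0]/-q[2],K[1,2]-K[1,1]*q[1]/-q[2]])
def topdown(c,s,ctr,z,half=.06,n=480):
    "orthographic view of plane z: image right=+x world, up=+y"
    g=np.linspace(-half,half,n)
    K=c['camera_matrix'];Mi=np.linalg.inv(camT(c,s))
    X,Y=np.meshgrid(ctr[0]+g,ctr[1]-g)
    q=np.stack([X,Y,np.full_like(X,z),np.ones_like(X)],-1)@Mi.T
    u=K[0,2]+K[0,0]*q[...,0]/-q[...,2];v=K[1,2]-K[1,1]*q[...,1]/-q[...,2]
    return cv2.remap(c['frame'],u.astype('f4'),v.astype('f4'),cv2.INTER_CUBIC)
E
python3 - <<'E'
from h import *
d=pickle.load(open('d0.pkl','rb'));s=d['s'];c=d['wrist']
dial=px2w(c,s,497,20,.074);kn=px2w(c,s,432,158,.098);kl=px2w(c,s,430,187,.098)
print('dial',dial,'knob',kn,kl,np.linalg.norm((dial-kn)[:2]))
for p in [(261,166),(444,234)]: print('corner',px2w(c,s,*p,.05))
S=d['scene']
print('sc dial',px2w(S,s,263,187,.074),'sc knob',px2w(S,s,311,197,.098))
print('bottle cap',px2w(S,s,222,158,.110),'dish',px2w(S,s,193,209,.016),'counter',px2w(S,s,357,240,.04))
a=topdown(c,s,dial,.070,.045);b=topdown(c,s,kn,.098,.045)
cv2.imwrite('pics/td0.png',cv2.resize(np.hstack([a,b]),(800,400)))
E
```

```text
dial [ 0.52311323 -0.14201798  0.074     ] knob [ 0.57619302 -0.02802283  0.098     ] [ 0.57568779 -0.00217311  0.098     ] 0.12574720412317278
corner [ 0.73330093 -0.01293904  0.05      ]
corner [0.53946516 0.06123898 0.05      ]
sc dial [ 0.52600507 -0.14118536  0.074     ] sc knob [ 0.59404142 -0.00688985  0.098     ]
bottle cap [ 0.45665037 -0.26683153  0.11      ] dish [ 0.56125916 -0.31839576  0.016     ] counter [0.6639355  0.10738353 0.04      ]
```

View pics/td0.png

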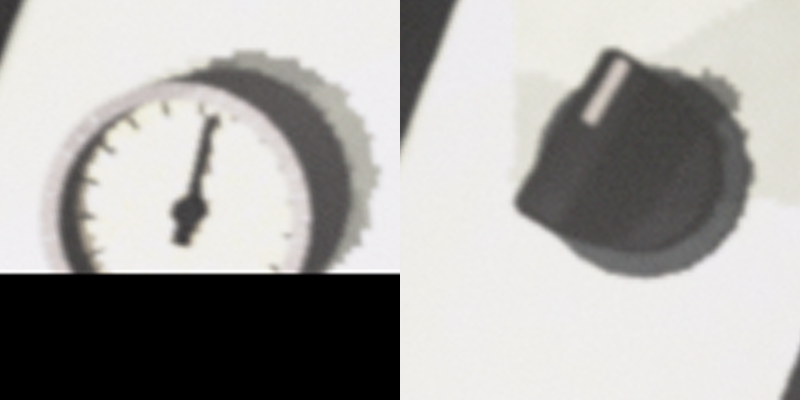

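The rectified view puts the dial centre at about (188,210) px, i.e. (0.520,-0.144), with the pointer at about 76°. The bar axis is at about (583,140) px, i.e. (0.572,-0.0145), with the white line at about 63°. They lie 140 mm apart, as they should. I'll move above the knob, then look again.

```bash
python3 -m pendant '[[[0.09,0.64,0.2,0,0,0,-0.1],[0.09,0.64,0.2,0,0,0,-0.1],[0.09,0.64,0.2,0,0,0,-0.1],[0.09,0.64,0.2,0,0,0,-0.1],[0.09,0.64,0.2,0,0,0,-0.1],[0.09,0.64,0.2,0,0,0,-0.1],[0.09,0.64,0.2,0,0,0,-0.1],[0.09,0.64,0.2,0,0,1,-0.1]]]'
python3 - <<'E'
from plant import r, vision
from h import *
s=r.get_state();print(s['joints'],s['tcp_pos'],s['eef_rot'],s['time_s'])
c=vision.capture('wrist');pickle.dump((s,c),open('d1.pkl','wb'))
dial=[.5204,-.1443];kn=[.5724,-.0145]
a=topdown(c,s,dial,.070,.045);b=topdown(c,s,kn,.098,.045)
cv2.imwrite('pics/td1.png',cv2.resize(np.hstack([a,b]),(800,400)))
E
```

```text
time_s: 0.9
tcp_pos: [0.5718, -0.0145, 0.2128]
eef_rot: [180.0, -0.0, -94.0]
contact_force: [-0.2, 0.1, -0.4]
gripper_width: 0.0398
gripper_force: 0.0
[ 1.81333350e+01  1.22979127e+01 -1.52624016e+01 -1.17194121e-02
 -6.24802811e+01 -2.21570214e+01] [ 0.57176869 -0.01450395  0.21282018] [ 1.79958484e+02 -5.68828091e-03 -9.40291030e+01] 0.9
```

View pics/td1.png

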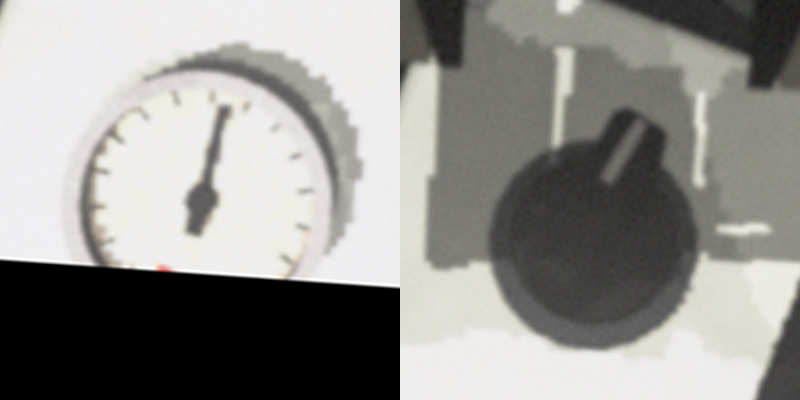

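The mean of the two views puts the knob at (0.5725,-0.0155). The white line is still at 62.7°, the pointer at 77°, and a red mark shows at (165,268), about 240°. Turning clockwise lowers j6, so I go to yaw +62.7 for range.

```bash
python3 -m pendant '[[[0.05,-0.03,0.11,0,0,-1,-0.1],[0,0,0.11,0,0,-1,-0.1],[0,0,0.11,0,0,-1,-0.1],[0,0,0.11,0,0,-1,-0.1],[0,0,0.11,0,0,-1,-0.1],[0,0,0.11,0,0,-1,-0.1],[0,0,0.11,0,0,-1,-0.1],[0,0,0.11,0,0,-1,-0.1]]]' && python3 -m pendant '[[[0,0,0.11,0,0,-1,-0.1],[0,0,0.11,0,0,-1,-0.1],[0,0,0.11,0,0,-1,-0.1],[0,0,0.11,0,0,-1,-0.1],[0,0,0.11,0,0,-1,-0.1],[0,0,0.11,0,0,-1,-0.1],[0,0,0.11,0,0,-1,-0.1],[0,0,0.11,0,0,-1,-0.1]]]' && python3 -m pendant '[[[0,0,0.11,0,0,-1,-0.1],[0,0,0.11,0,0,-1,-0.1],[0,0,0.11,0,0,-1,-0.1],[0,0,0.11,0,0,-1,-0.1],[0,0,0.11,0,0,-1,-0.1],[0,0,0.11,0,0,-1,-0.1],[0,0,0.11,0,0,-1,-0.1],[0,0,0.11,0,0,-1,-0.1]]]' && python3 -m pendant '[[[0,0,0.11,0,0,-1,-0.1],[0,0,0.11,0,0,-1,-0.1],[0,0,0.11,0,0,-1,-0.1],[0,0,0.11,0,0,-1,-0.1],[0,0,0.11,0,0,-1,-0.1],[0,0,0.11,0,0,-1,-0.1],[0,0,0.11,0,0,-1,-0.1],[0,0,0.11,0,0,-1,-0.1]]]' && python3 -m pendant '[[[0,0,0,0,0,-1,-0.1],[0,0,0,0,0,-1,-0.1],[0,0,0,0,0,-1,-0.1],[0,0,0,0,0,-1,-0.1],[0,0,0,0,0,-1,-0.1],[0,0,0,0,0,-1,-0.1],[0,0,0,0,0,-1,-0.1],[0,0,0,0,0,0,-0.1]]]'
python3 - <<'E'
from plant import r, vision
from h import *
s=r.get_state();print(s['joints'],s['tcp_pos'],s['eef_rot'],s['time_s'])
c=vision.capture('wrist');cv2.imwrite('pics/w2.png',c['frame'])
E
```

```text
time_s: 1.75
tcp_pos: [0.5731, -0.0155, 0.1954]
eef_rot: [180.0, 0.0, -61.8]
contact_force: [-0.0, -0.0, -0.2]
gripper_width: 0.039
gripper_force: 0.0
time_s: 2.55
tcp_pos: [0.5731, -0.0155, 0.1778]
eef_rot: [180.0, 0.0, -29.8]
contact_force: [-0.0, 0.5, -0.2]
gripper_width: 0.0394
gripper_force: 0.0
time_s: 3.35
tcp_pos: [0.5731, -0.0155, 0.1602]
eef_rot: [180.0, 0.0, 2.2]
contact_force: [0.2, -0.1, 0.6]
gripper_width: 0.0396
gripper_force: 0.0
time_s: 4.15
tcp_pos: [0.5731, -0.0155, 0.1426]
eef_rot: [-180.0, 0.0, 34.2]
contact_force: [0.2, 0.2, 0.4]
gripper_width: 0.0393
gripper_force: 0.0
time_s: 4.95
tcp_pos: [0.5731, -0.0154, 0.1427]
eef_rot: [-180.0, 0.0, 62.1]
contact_force: [0.1, 0.2, -1.0]
gripper_width: 0.0393
gripper_force: 0.0
[ 1.79990231e+01  1.61251202e+01 -2.02209305e+01 -1.86557874e-03
 -5.36830780e+01  1.34093776e+02] [ 0.57312896 -0.01544934  0.14272804] [-1.79978652e+02  1.98747085e-02  6.20916976e+01] 4.95
```

View pics/w2.png

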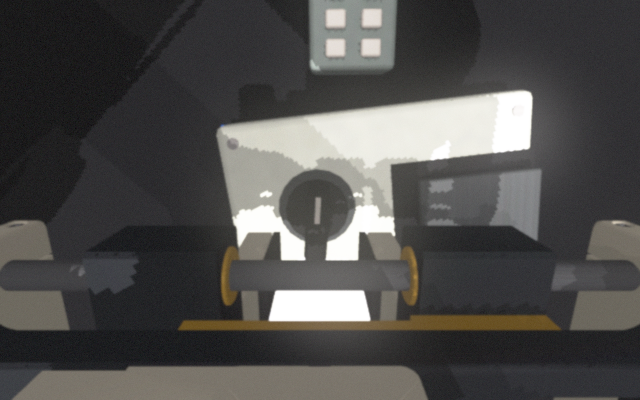

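The bar and its white line, at (317-319, 195-222), sit centred and aligned between the fingers. I descend and grip.

```bash
python3 -m pendant '[[[0,0,0.72,0,0,-0.1,-0.1],[0,0,0.72,0,0,0,-0.1],[0,0,0.72,0,0,0,-0.1],[0,0,0.72,0,0,0,-0.1],[0,0,0,0,0,0,-1],[0,0,0,0,0,0,-1],[0,0,0,0,0,0,-1],[0,0,0,0,0,0,-1]]]' 20 && python3 -c "
from plant import r
s=r.get_state();print(s['moment'],s['contact_force'])"
```

```text
time_s: 5.8
tcp_pos: [0.5718, -0.015, 0.0859]
eef_rot: [-179.9, 0.0, 62.3]
contact_force: [-8.1, 8.9, 11.7]
gripper_width: 0.0137
gripper_force: 20.0
[3.28878745 2.85286602 0.05588813] [-8.1164448   8.87414533 11.65532138]
```

```bash
cat > st.py <<'E'
from plant import r
s=r.get_state();print('M',s['moment'].round(3),'j6',s['joints'][5].round(2),'tq6',s['joint_torque'][5].round(3),'yaw',s['eef_rot'][2].round(2))
E
python3 -m pendant '[[[0,-0.08,-0.04,0,0,0,-1],[0,0,0,0,0,0.5,-1],[0,0,0,0,0,1,-1],[0,0,0,0,0,1,-1],[0,0,0,0,0,1,-1],[0,0,0,0,0,1,-1],[0,0,0,0,0,1,-1],[0,0,0,0,0,1,-1]]]' && python3 st.py
```

```text
time_s: 6.6
tcp_pos: [0.5714, -0.0146, 0.0861]
eef_rot: [-180.0, 0.0, 36.2]
contact_force: [-0.9, 1.7, -4.2]
gripper_width: 0.0138
gripper_force: 20.0
M [0.283 0.16  0.055] j6 108.1 tq6 1.064 yaw 36.22
```

```bash
python3 -m pendant '[[[0,0,0,0,0,1,-1],[0,0,0,0,0,1,-1],[0,0,0,0,0,1,-1],[0,0,0,0,0,1,-1],[0,0,0,0,0,1,-1],[0,0,0,0,0,1,-1],[0,0,0,0,0,1,-1],[0,0,0,0,0,1,-1]]]' && python3 st.py;  python3 -m pendant '[[[0,0,0,0,0,0.5,-1],[0,0,0,0,0,0.5,-1],[0,0,0,0,0,0.5,-1],[0,0,0,0,0,0.5,-1],[0,0,0,0,0,0.5,-1],[0,0,0,0,0,0.5,-1],[0,0,0,0,0,0.5,-1],[0,0,0,0,0,0.5,-1]]]' && python3 st.py
```

```text
time_s: 7.4
tcp_pos: [0.5713, -0.0143, 0.0861]
eef_rot: [-180.0, 0.0, 4.2]
contact_force: [-0.7, 2.8, -4.6]
gripper_width: 0.0139
gripper_force: 20.0
M [1.024 0.536 0.079] j6 76.1 tq6 1.062 yaw 4.21
time_s: 8.2
tcp_pos: [0.5713, -0.0141, 0.0862]
eef_rot: [-180.0, 0.0, -11.7]
contact_force: [-2.0, 3.6, -2.3]
gripper_width: 0.0138
gripper_force: 20.0
M [1.331 0.579 0.1  ] j6 60.19 tq6 0.493 yaw -11.71
```

```bash
python3 -m pendant '[[[0,0,0,0,0,0.5,-1],[0,0,0,0,0,0.5,-1],[0,0,0,0,0,0.5,-1],[0,0,0,0,0,0.5,-1],[0,0,0,0,0,0.5,-1],[0,0,0,0,0,0.5,-1],[0,0,0,0,0,0.5,-1],[0,0,0,0,0,0.5,-1]]]' && python3 st.py
```

```text
time_s: 9.0
tcp_pos: [0.5714, -0.014, 0.0862]
eef_rot: [-179.9, 0.0, -27.7]
contact_force: [-1.1, 3.9, -3.1]
gripper_width: 0.014
gripper_force: 20.0
M [1.721 0.615 0.105] j6 44.19 tq6 0.493 yaw -27.71
```

```bash
python3 -m pendant '[[[0,0,0,0,0,0.4,-1],[0,0,0,0,0,0.4,-1],[0,0,0,0,0,0.4,-1],[0,0,0,0,0,0.4,-1],[0,0,0,0,0,0.4,-1],[0,0,0,0,0,0.4,-1],[0,0,0,0,0,0.4,-1],[0,0,0,0,0,0.4,-1]]]' && python3 st.py
```

```text
time_s: 9.8
tcp_pos: [0.5718, -0.0142, 0.0863]
eef_rot: [-180.0, 0.0, -40.5]
contact_force: [-0.9, 5.4, -2.4]
gripper_width: 0.0163
gripper_force: 24.0
M [2.102 0.528 0.691] j6 31.4 tq6 -0.275 yaw -40.46
```

M_z jumped from 0.1 to 0.69 N m and the pads spread to 16.3 mm, so the bar stopped at about 1.67 rad, which is within the stated range. That is the stop. I open with the load still clockwise, lift, and go to look at the dial.

```bash
python3 -m pendant '[[[0,0,0,0,0,0,-0.1],[0,0,0,0,0,0,-0.1],[0,0,0,0,0,0,-0.1],[0,0,-0.9,0,0,0,-0.1],[0,0,-0.95,0,0,0,-0.1],[0,0,-0.95,0,0,0,-0.1],[0,0,-0.95,0,0,0,-0.1],[0,0,-0.95,0,0,0,-0.1]]]' && python3 -m pendant '[[[0.33,0.69,0,0,0,0.92,1],[0.33,0.69,0,0,0,0.92,1],[0.33,0.69,0,0,0,0.92,1],[0.33,0.69,0,0,0,0.92,1],[0.33,0.69,0,0,0,0.92,1],[0.33,0.69,0,0,0,0.92,1],[0.33,0.69,0,0,0,0.92,1],[0.33,0.69,0,0,0,0.92,1]]]'
python3 - <<'E'
from plant import r, vision
from h import *
s=r.get_state();print(s['joints'],s['tcp_pos'],s['eef_rot'],s['time_s'])
c=vision.capture('wrist');pickle.dump((s,c),open('d3.pkl','wb'))
a=topdown(c,s,[.5209,-.145],.070,.045)
cv2.imwrite('pics/td3.png',np.hstack([cv2.resize(a,(400,400)),cv2.resize(c['frame'],(400,400),interpolation=cv2.INTER_AREA)]))
E
```

```text
time_s: 10.6
tcp_pos: [0.5718, -0.0151, 0.1813]
eef_rot: [-180.0, -0.0, -40.4]
contact_force: [-0.6, -0.7, -0.8]
gripper_width: 0.0394
gripper_force: 0.0
time_s: 11.4
tcp_pos: [0.5151, -0.1228, 0.1804]
eef_rot: [-180.0, -0.0, -70.0]
contact_force: [-0.5, -1.0, -0.7]
gripper_width: 0.0871
gripper_force: 0.0
[ 7.84364151e+00  9.95525063e+00 -2.29321478e+01  2.36384226e-02
 -5.70880744e+01  1.21217127e+01] [ 0.51507872 -0.12278024  0.1804372 ] [-1.79980190e+02 -2.45574985e-02 -7.00218103e+01] 11.4
```

View pics/td3.png

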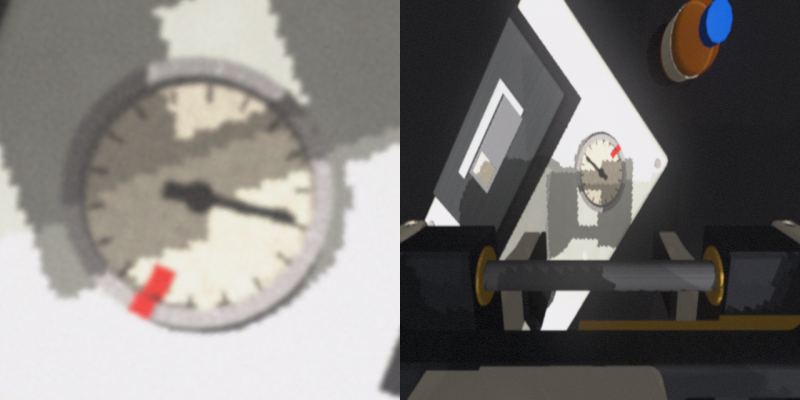

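The dial centre is at about (196,195) px, the pointer tip at (295,218), about -12°, and the red mark at (151,292), about 245°. I measure these more finely in code while moving onto the bezel.

```bash
cat > ang.py <<'E'
from h import *
import sys
s,c=pickle.load(open(sys.argv[1],'rb'))
for z in(.070,.074):
    a=topdown(c,s,[.5204,-.1442],z,.045,480).astype(int)
    n=480;yy,xx=np.mgrid[:n,:n]
    red=(a[...,2]>a[...,1]+60)&(a[...,2]>a[...,0]+60)
    R=np.hypot(xx-240,yy-240)
    dark=(a.max(2)<75)&(R<110)
    l,cc,st,ce=cv2.connectedComponentsWithStats(dark.astype('u1'))
    k=1+np.argmax(st[1:,4]);Y,X=np.nonzero(l==k)
    m=np.array([X.mean(),Y.mean()]);w,V=np.linalg.eigh(np.cov(X,Y));d=V[:,1]
    if np.dot(d,m-240)<0:d=-d
    rp=np.array([xx[red].mean(),yy[red].mean()]);
    # hub: thickest point of pointer blob
    D=cv2.distanceTransform((l==k).astype('u1'),cv2.DIST_L2,5);hy,hx=np.unravel_index(D.argmax(),D.shape)
    print(z,'ptr',np.degrees(np.arctan2(-d[1],d[0])).round(2),len(X),'hub',hx,hy,'red',rp.round(1),red.sum(),'ang',np.degrees(np.arctan2(-(rp[1]-hy),rp[0]-hx)).round(2))
    w,V=np.linalg.eigh(np.cov(xx[red],yy[red]));print('red axis',np.degrees(np.arctan2(-V[1,1],V[0,1])).round(1))
E
python3 ang.py d3.pkl; python3 -m pendant '[[[0.22,0.02,0.65,0,0,0,1],[0.22,0.02,0.65,0,0,0,1],[0.22,0.02,0.65,0,0,0,1],[0.22,0.03,0.65,0,0,0,1],[0.22,0.03,0.65,0,0,0,1],[0,0,0.7,0,0,0,1],[0,0,0.7,0,0,0,1],[0,0,0.67,0,0,0,1]]]' && python3 -m pendant '[[[0,0,0,0,0,0,1],[0,0,0,0,0,0,0],[0,0,0,0,0,0,-1],[0,0,0,0,0,0,-1],[0,0,0,0,0,0,-1],[0,0,0,0,0,0,-1],[0,0,0,0,0,0,-1],[0,0,0,0,0,0,-1]]]' 20; python3 st.py
```

```text
time_s: 12.25
tcp_pos: [0.5206, -0.1436, 0.0721]
eef_rot: [179.9, 0.0, -69.8]
contact_force: [0.2, 0.5, -0.3]
gripper_width: 0.0874
gripper_force: 0.0
time_s: 13.05
tcp_pos: [0.5206, -0.1435, 0.0743]
eef_rot: [-180.0, -0.0, -69.8]
contact_force: [-2.4, -0.6, 6.1]
gripper_width: 0.0595
gripper_force: 20.0
M [-0.235  1.061  0.047] j6 14.75 tq6 -0.02 yaw -69.83Traceback (most recent call last):
  File "ang.py", line 11, in <module>
    k=1+np.argmax(st[1:,4]);Y,X=np.nonzero(l==k)
                                ~~~~~~~~~~^^^^^^
    return _wrapfunc(a, 'nonzero')
    return bound(*args, **kwds)
ValueError: Calling nonzero on 0d arrays is not allowed. Use np.atleast_1d(scalar).nonzero() instead. If the context of this error is of the form `arr[nonzero(cond)]`, just use `arr[cond]`.
```

```bash
sed -i 's/l,cc,st,ce=/nn,l,st,ce=/' ang.py; python3 ang.py d3.pkl
python3 -m pendant '[[[0,0,0,0,0,-0.5,-1],[0,0,0,0,0,-1,-1],[0,0,0,0,0,-1,-1],[0,0,0,0,0,-1,-1],[0,0,0,0,0,-1,-1],[0,0,0,0,0,-1,-1],[0,0,0,0,0,-1,-1],[0,0,0,0,0,-1,-1]]]'; python3 st.py
```

```text
0.07 ptr 165.63 720 hub 241 237 red [185.  354.3] 1869 ang -115.52
red axis -125.0
0.074 ptr 165.71 697 hub 242 241 red [187.5 356.3] 1811 ang -115.31
red axis -125.0
time_s: 13.85
tcp_pos: [0.5202, -0.1438, 0.0743]
eef_rot: [180.0, 0.0, -39.7]
contact_force: [-3.4, -2.5, 7.3]
gripper_width: 0.0598
gripper_force: 20.0
M [-0.899  1.481 -0.101] j6 44.91 tq6 -1.092 yaw -39.68
```

```bash
python3 -m pendant '[[[0,0,0,0,0,-1,-1],[0,0,0,0,0,-1,-1],[0,0,0,0,0,-1,-1],[0,0,0,0,0,-1,-1],[0,0,0,0,0,-1,-1],[0,0,0,0,0,-1,-1],[0,0,0,0,0,-1,-1],[0,0,0,0,0,-1,-1]]]' && python3 -m pendant '[[[0,0,0,0,0,-1,-1],[0,0,0,0,0,-1,-1],[0,0,0,0,0,-1,-1],[0,0,0,0,0,-1,-1],[0,0,0,0,0,-1,-1],[0,0,0,0,0,-1,-1],[0,0,0,0,0,-1,-1],[0,0,0,0,0,-1,-1]]]' && python3 -m pendant '[[[0,0,0,0,0,-1,-1],[0,0,0,0,0,-1,-1],[0,0,0,0,0,0,-1],[0,0,0,0,0,0,-1],[0,0,0,0,0,0,0.8],[0,0,0,0,0,0,0.8],[0,0,0,0,0,0,0.8],[0,0,0,0,0,0,0.8]]]'; python3 st.py
```

```text
time_s: 14.65
tcp_pos: [0.52, -0.1443, 0.0742]
eef_rot: [179.9, 0.1, -7.7]
contact_force: [-3.2, -6.3, 6.5]
gripper_width: 0.0593
gripper_force: 20.0
time_s: 15.45
tcp_pos: [0.52, -0.1448, 0.0742]
eef_rot: [179.9, 0.1, 24.3]
contact_force: [-2.6, -9.9, 5.2]
gripper_width: 0.0597
gripper_force: 20.0
time_s: 16.25
tcp_pos: [0.5209, -0.1431, 0.0737]
eef_rot: [-180.0, -0.0, 32.2]
contact_force: [-0.1, 0.7, 0.8]
gripper_width: 0.0779
gripper_force: 0.0
M [-0.138 -0.001  0.077] j6 116.75 tq6 -0.0 yaw 32.17
```

```bash
python3 -m pendant '[[[0,0,-0.7,0,0,0,0.8],[0,0,-0.7,0,0,0,0.8],[-0.3,0,-0.65,0,0,0,0.8],[-0.3,0,-0.65,0,0,0,0.8],[-0.3,0,-0.65,0,0,0,0.8],[-0.3,0,-0.65,0,0,0,0.8],[-0.3,0,-0.65,0,0,0,0.8],[0,0,-0.65,0,0,0,0.8]]]'
python3 - <<'E'
from plant import r, vision
from h import *
s=r.get_state();print(s['tcp_pos'],s['eef_rot'],s['time_s'])
c=vision.capture('wrist');pickle.dump((s,c),open('d4.pkl','wb'))
a=topdown(c,s,[.5204,-.1442],.070,.035,560)
cv2.imwrite('pics/td4.png',a)
E
python3 ang.py d4.pkl
```

```text
time_s: 17.05
tcp_pos: [0.4944, -0.1598, 0.181]
eef_rot: [-180.0, -0.0, 32.1]
contact_force: [0.3, -0.2, -0.3]
gripper_width: 0.0788
gripper_force: 0.0
[ 0.49437256 -0.15980308  0.18095772] [-1.79996100e+02 -7.52853293e-03  3.21272339e+01] 17.05
0.07 ptr -13.38 1426 hub 241 240 red [374.2 273.1] 1015 ang -13.94
red axis 148.7
0.074 ptr -13.34 1377 hub 243 238 red [374.7 270.6] 986 ang -13.9
red axis 148.8
```

View pics/td4.png

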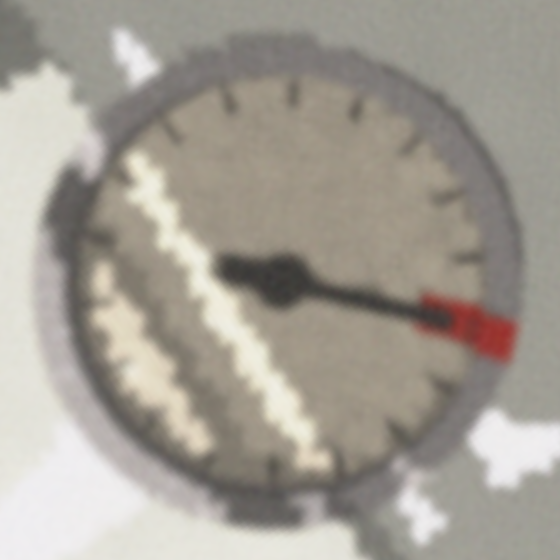

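The pointer tip at (447,317) lies in the middle of the red mark. By axis the pointer is at -13.4°, the mark centroid is at -13.9°, and the tick extrapolation gives -13.2°. The pointer is unchanged from before, so the drive is still at the stop, and the gripper is clear.

```bash
python3 -c "
from plant import r
print(r.close_job())"
```

```text
the job is handed in; nothing more can be done
None
```

I turned the knob clockwise about 1.56 rad to where I felt the stop, then turned the bezel until the red zero mark stood under the pointer to within about 1°; I handed the job in at about 17 s with the gripper clear, but did not press the stop a second time or re-image the bottle, dish and counter.

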